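# Rebuild the demo stacking train on the toy-shop counter

## Robot

A 6-joint arm with a two-finger parallel gripper is mounted at the origin on the work surface. World frame = base frame: x ahead of the robot, y to its left, z up, the work surface at z = 0. Lengths are in mm, angles in rad, forces in N, time in s.
With the tool pointing down it reaches from about 300 to 775 mm from the base axis. Payload 14.6 kg.
Tool frame: the origin (TCP) lies on the centre line of the jaws, within the pads' length; the fingertips stand 19 mm ahead of it and the grasp point (between the pads) is the TCP (bot.tip_reach is the distance from the TCP to the fingertips, in mm); z points along the fingers, y is the line along which they close (so a half turn about z gives the same grasp; the last joint's range is limited). The gripper opens to 85 mm and grips with 20 to 120 N. Pads are 22 mm wide; open, the fingers measure 114 mm over their backs; the gripper's body (76 mm by 85 mm) begins 54 mm behind the grasp point. The pads swing forward as they close: fully open they stand 13 mm farther back than shut.
Start: joints at [-1.284, 0.3, 1.521, -0, 1.321, -0.067], TCP at [190.548, -515.927, 250.281] pointing down, gripper open.
Joint ranges: [-3.03, 3.03], [-0.79, 2.21], [0.23, 2.52], [-1.04, 4.18], [0, 3.07], [-2.55, 2.55]. Speed limits (rad/s): [2.22, 2.22, 2.57, 3.14, 3.14, 3.14].

## Interface

Orientations are given as a unit quaternion [w, x, y, z].
In Python, from rig import bot gives the robot as it stands. Calls block until the motion is done:
- bot.move_to(position, orientation): joint-space move of the TCP to a pose.
- bot.servo_line(position, attitude=None, speed=150, until_force=None): straight line of the TCP; attitude=None keeps the orientation; speed is the mean speed in mm/s. With until_force (N) it stops when the force on the tool has changed by that much, and returns True; else False.
- bot.move_joints(angles): joint-space move.
- bot.move_gripper(opening, grip_force=None): finger opening in mm; grip_force is the grip in N (None keeps the last); returns when the fingers have stopped.
- bot.dwell(seconds).
- bot.ik(position, orientation): joint angles nearest the present ones, or None.
- bot.read_state(): the state.
- bot.read_camera(name): name is "side" or "top"; returns a dict with "image" (400x640x3 uint8, blue, green, red), "depth" (400x640 float32, mm along the optical axis (not along the pixel's ray), 0 where there is no reading), "fovy" (degrees; the focal length in pixels is half the picture's height over the tangent of half this angle, whatever the lens; pixels are square), "cx", "cy" (the principal point, pixels), "eye" and "attitude" of the camera in the world. Camera axes: x right, y down, z forward; pixel columns grow to the right and rows downward; lengths in mm; the calibration is good to about 2 mm. A picture is of the moment at which its call begins.
A pose or a line that the arm cannot do raises bot.MotionError and nothing moves.
- bot.finish_job(): hands the job in; it is judged then, once.
The state is a dict: "clock": time; "joint_positions": joint angles; "qvel": joint speeds; "effort": joint torques, N m; "ee_pos": TCP position; "tool_rot": TCP orientation; "ft_force": force on the tool from outside, world axes, zero at the start; "moment": the same for the moment, N m; "grip_width": finger opening in mm; "grip_force": force on a finger pad.
Only numpy, scipy, OpenCV 4.12 (cv2) and the standard library are available. Lean on these libraries where they do the work, as an engineer would, in place of code of your own. Each camera call takes 0.05 s, during which the arm holds its last target. There are 200 camera calls.

## Task

Put the shop's demo stacking train back together by threading its pieces onto the posts. On the wagon's post stack the large blue ring first, then the medium yellow ring, then the small red ring; on the locomotive's post put the green cab and then the orange roof on top of it, both with their short sides running along the locomotive (squared up with it, either way round). Every piece must sit flat and fully down, and the boxed toy, the toy car and the scanner on the counter must be left where they are.

Things in the scene. Friction and masses are not known exactly. Their poses are not given: they have to be found in the camera images.
- loco: Toy locomotive, fixed: black deck, red wheels, black boiler and brass chimney at the front, upright wooden post (14 mm thick, round top). Origin on the counter under the post; z up, x towards the boiler. Deck top 24 mm high, from 40 mm behind to 80 mm ahead of the post, 74 mm wide over wheels; post top 78 mm high. Boiler 40 to 78 mm ahead of the post, 38 mm wide, top 62 mm high, chimney 76 mm.
- wagon: Toy flat wagon, fixed to the counter: brown wooden deck 110 x 66 mm with green wheels (80 mm wide over them) and one vertical light wooden post (14 mm diameter, round-topped) in the middle. Origin on the counter directly under the post; z up, x along the vehicle. Deck top 20 mm above the counter, post top 88 mm above the counter.
- ring_l_mid (a point): Large blue plastic ring, a flat tube 66 mm in outer diameter and 26 mm tall, about 73 g, lying flat, with a 22 mm vertical hole right through its middle. The point is its centre, 13 mm above its underside; z along the hole, up.
- ring_m_mid (a point): Medium yellow plastic ring, a flat tube 56 mm in outer diameter and 26 mm tall, about 52 g, lying flat, with a 22 mm vertical hole right through its middle. The point is its centre, 13 mm above its underside; z along the hole, up.
- ring_s_mid (a point): Small red plastic ring, a flat tube 46 mm in outer diameter and 26 mm tall, about 35 g, lying flat, with a 22 mm vertical hole right through its middle. The point is its centre, 13 mm above its underside; z along the hole, up.
- cab_mid (a point): Green plastic cab block with white window panels on its four sides: 44 mm (its x) by 56 mm (its y) and 40 mm tall, about 70 g, upright, with a 22 mm vertical hole right through its middle. The point is its centre, 20 mm above its underside; z up along the hole.
- roof_mid (a point): Orange plastic roof block: 52 mm (its x) by 64 mm (its y) and 24 mm tall, about 50 g, lying flat, with a 22 mm vertical hole right through its middle. The point is its centre, 12 mm above its underside; z up along the hole.
- carton_mid (a point): Bystander: white boxed toy with a yellow car in its front and back windows, 110 x 170 mm and 95 mm tall, loose. The point is its centre.
- car_mid (a point): Bystander: yellow toy car with blue wheels, 130 mm long (its x), 64 mm wide, 59 mm tall, loose. The point is in its middle, 30 mm above the counter.
- scanner_mid (a point): Bystander: grey and black handheld shop scanner lying on the counter, 165 mm long, 34 mm tall, loose. The point is about its middle, 15 mm above the counter.

How it is judged:
By the outcome, as a careful person would: the job done as asked, in the order asked, and still so for the second after the job is handed in, with the robot touching nothing.
It also fails if it takes over 128 s, if anything falls off the work surface, if the arm or the gripper's body presses on something with over 40 N, if the wrist force passes 120 N, or if a joint passes its speed limit or range.

## Working session

There is one attempt and no reset: what is moved stays moved. The work goes in short steps, each a Python script; the robot and the scene stay as the last script left them, time stands still between calls to the robot, and variables do not carry over. Pictures are saved under pics/ and viewed, at most 14 in all, crops included, and the job is handed in when it is done.

```bash
ls; mkdir -p pics; python3 - <<'E'
from rig import bot
import cv2,numpy as np
for n in("top","side"):
    c=bot.read_camera(n); cv2.imwrite(f"pics/{n}0.png",c["image"]); np.savez(f"{n}0.npz",**c)
    print(n,c["fovy"],c["cx"],c["cy"],c["eye"],c["attitude"])
s=bot.read_state();print(s["clock"],s["tool_rot"],s["ft_force"],s["grip_width"])
E
```

```text
pics
top 53.31923874613276 322.24414515632543 206.36637705635476 [ 339.3408749   -39.0414432  1359.83374242] [ 0.0618986  -0.69847197  0.71024049 -0.06216037]
side 50.698579632051086 316.1819364240595 199.24321669735716 [ 24.3619137  639.89057157 985.18273179] [ 0.11937147 -0.31581127  0.87256865 -0.35304057]
0.1 [-5.37223778e-04  9.84397835e-01  1.75956275e-01 -5.72639431e-05] [-0.48756439  0.43937789 -0.03870356] 85.15831324497472
```

View pics/top0.png

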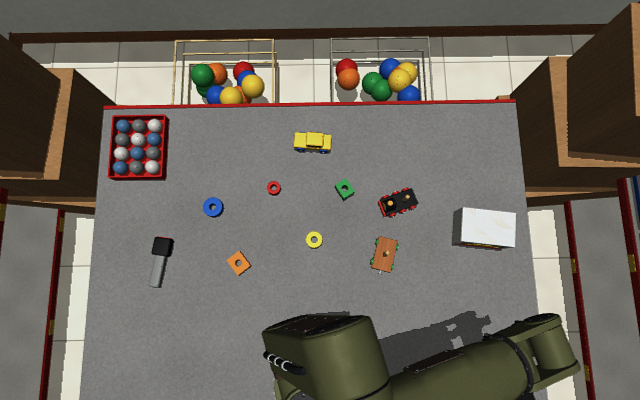

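View pics/side0.png

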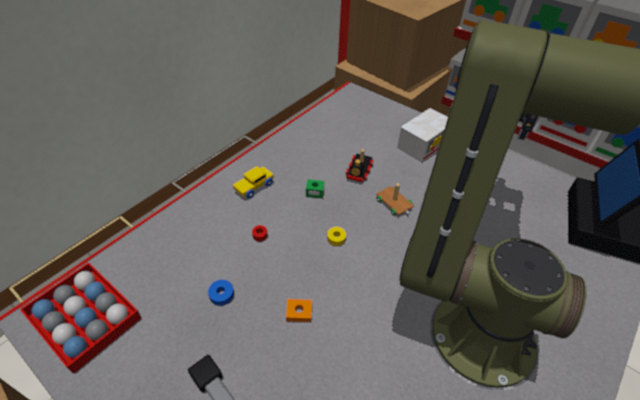

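```bash
cat > vis.py <<'E'
import numpy as np,cv2
from scipy.spatial.transform import Rotation as R
def cloud(c):
    """world xyz per pixel, (400,640,3); nan without depth"""
    d=np.array(c["depth"],float); d[d<=0]=np.nan
    f=200/np.tan(np.radians(float(c["fovy"]))/2); v,u=np.mgrid[:400,:640]
    p=np.dstack([(u-c["cx"])/f*d,(v-c["cy"])/f*d,d])
    q=np.asarray(c["attitude"]); return p@R.from_quat(q[[1,2,3,0]]).as_matrix().T+c["eye"]
def rays(c,uv,z):
    """world points of pixels uv on plane z"""
    uv=np.atleast_2d(np.asarray(uv,float)); f=200/np.tan(np.radians(float(c["fovy"]))/2)
    q=np.asarray(c["attitude"]); d=np.c_[(uv[:,0]-c["cx"])/f,(uv[:,1]-c["cy"])/f,np.ones(len(uv))]@R.from_quat(q[[1,2,3,0]]).as_matrix().T
    return c["eye"]+d*((z-c["eye"][2])/d[:,2])[:,None]
E
python3 - <<'E'
from vis import *
boxes={"top":dict(blue=(198,193,228,221),red=(263,177,285,198),yellow=(302,228,326,252),green=(332,176,358,202),orange=(222,246,254,280)),
"side":dict(blue=(203,275,240,310),red=(248,222,272,244),yellow=(322,222,352,250),green=(302,176,330,202),orange=(282,295,318,326))}
H=dict(blue=26,red=26,yellow=26,green=40,orange=24); hue=dict(blue=(100,125),red=(0,6),yellow=(24,34),green=(50,75),orange=(9,20))
for n in("top","side"):
    c=dict(np.load(f"{n}0.npz")); P=cloud(c); im=c["image"]; hsv=cv2.cvtColor(im,cv2.COLOR_BGR2HSV)
    print(n,"table z",np.nanmedian(P[215:225,255:290,2]) )
    for k,(a,b,e,d) in boxes[n].items():
        p=P[b:d,a:e]; h=hsv[b:d,a:e]; lo,hi=hue[k]
        col=(h[...,0]>=lo-3)&(h[...,0]<=hi+3)&(h[...,1]>110)
        m=col&(p[...,2]>H[k]-6)
        v,u=np.nonzero(m); q=rays(c,np.c_[u+a,v+b],H[k])[:,:2].astype(np.float32)
        (x,y),(w,hh),an=cv2.minAreaRect(q); (cx,cy),r=cv2.minEnclosingCircle(q)
        print(k,len(q),"z",np.round(np.nanpercentile(p[m][:,2],[10,50,90]),1),"mean",q.mean(0).round(1),"rect",round(x,1),round(y,1),round(w,1),round(hh,1),round(an,1),"circ",round(cx,1),round(cy,1),round(r,1))
    a,b,e,d=(365,180,425,280) if n=="top" else (335,140,420,225)
    p=P[b:d,a:e]
    for nm,sel in(("wagon",(p[...,0]<430)),("loco",p[...,0]>=430)):
        for lo,hi in((14,30),(33,58),(58,66),(66,100)):
            m=sel&(p[...,2]>lo)&(p[...,2]<hi)
            q=p[m]
            if len(q)>3:
                (x,y),(w,hh),an=cv2.minAreaRect(q[:,:2].astype(np.float32))
                print(nm,lo,hi,len(q),"mean",q.mean(0).round(1),"zmax",q[:,2].max().round(1),"rect",np.round([x,y,w,hh,an],1))
t=cv2.imread("pics/top0.png");s=cv2.imread("pics/side0.png")
A=cv2.resize(t[175:285,360:430],None,fx=5.4,fy=5.4,interpolation=cv2.INTER_CUBIC)
B=cv2.resize(s[140:225,335:420],None,fx=4.8,fy=4.8,interpolation=cv2.INTER_CUBIC)
o=np.zeros((595,800,3),np.uint8);o[:A.shape[0],:A.shape[1]]=A;o[:B.shape[0],385:385+B.shape[1]]=B;cv2.imwrite("pics/crop1.png",o)
E
```

```text
top table z -0.03187024311773712
blue 255 z [22.5 26.3 29.7] mean [581.8 331.8] rect 582.0 331.7 64.7 61.6 45.1 circ 581.5 331.4 33.4
red 107 z [23.  26.  29.8] mean [645.9 125.6] rect 646.4 126.3 42.5 41.2 0.1 circ 645.5 125.6 22.7
yellow 180 z [22.8 26.2 29.2] mean [464.7 -11.1] rect 464.7 -11.2 52.3 54.4 44.3 circ 464.9 -11.3 27.8
green 180 z [36.8 40.1 43.4] mean [ 635.6 -117.8] rect 635.4 -117.6 56.5 43.8 31.6 circ 635.6 -118.0 33.8
orange 275 z [20.7 24.2 28.1] mean [391.1 240.4] rect 391.4 240.8 64.1 52.6 38.1 circ 390.3 240.4 39.5
wagon 14 30 429 mean [ 392.1 -242.1   20.4] zmax 27.9 rect [ 393.3 -241.2   75.3   92.1   74.7]
wagon 33 58 6 mean [ 411.  -241.3   46.5] zmax 55.5 rect [ 411.6 -241.4   10.2    2.8   16.1]
wagon 66 100 19 mean [ 412.8 -245.7   83.4] zmax 90.3 rect [ 412.9 -246.1   11.2    9.5   89.6]
loco 14 30 784 mean [ 547.2 -291.1   22.5] zmax 30.0 rect [ 533.3 -294.3  136.1  216.8   83.6]
loco 33 58 84 mean [ 575.7 -270.5   49.8] zmax 57.8 rect [ 582.5 -302.6   52.3  114.8   19.4]
loco 58 66 54 mean [ 575.5 -268.6   61.3] zmax 65.8 rect [ 583.1 -283.3   29.   
[... 713 characters left out ...]
 389.4 -235.8   77.7   87.8   79. ]
wagon 33 58 26 mean [ 408.9 -240.7   45.4] zmax 57.8 rect [ 408.6 -241.7   13.7   10.3   33.6]
wagon 58 66 10 mean [ 409.5 -240.7   62.4] zmax 65.8 rect [ 409.8 -240.9   10.9    6.    14.5]
wagon 66 100 28 mean [ 410.5 -243.2   77.9] zmax 87.6 rect [ 410.8 -244.6   10.9   15.    58.5]
loco 14 30 589 mean [ 533.5 -310.    21.1] zmax 29.9 rect [ 539.3 -350.8  195.6  292.3    7.2]
loco 33 58 227 mean [ 539.1 -367.9   46.3] zmax 58.0 rect [ 550.4 -372.2  268.    88.8   68.4]
loco 58 66 53 mean [ 543.9 -346.9   61.1] zmax 65.3 rect [ 540.1 -371.9  262.9   60.2   67.9]
loco 66 100 62 mean [ 539.7 -368.1   72.7] zmax 83.2 rect [ 543.6 -378.8  252.5   59.1   66.8]
```

View pics/crop1.png

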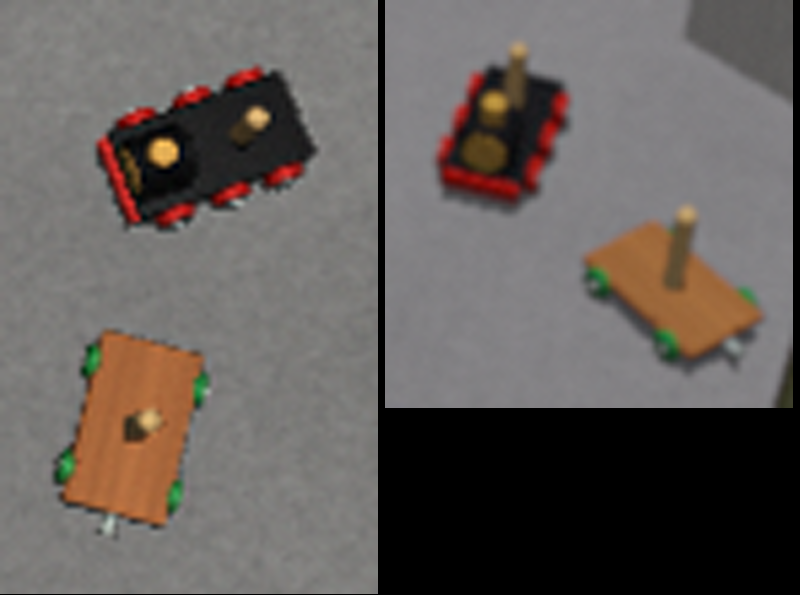

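Top crop: loco post head at about (258,117), wagon post head at (150,418), loco nose towards the lower left. In the side crop the post heads are at about (518,50) and (686,214). Both cameras agree on sizes and heights, with a constant offset between them of about (3,-4) mm. Next I compute the posts and yaws.

```bash
python3 - <<'E'
from vis import *
from rig import bot
print(bot.tip_reach)
T=dict(np.load("top0.npz"));S=dict(np.load("side0.npz"))
def ct(u,v):return((u+.5)/5.4-.5+360,(v+.5)/5.4-.5+175)
def cs(u,v):return((u-385+.5)/4.8-.5+335,(v+.5)/4.8-.5+140)
for n,t,s,z in(("loco",(258,117),(518,50),75),("wagon",(150,418),(686,214),85)):
    print(n,rays(T,ct(*t),z)[0].round(1),rays(S,cs(*s),z)[0].round(1))
print("chimney",rays(T,ct(163,152),76)[0].round(1),rays(S,cs(495,102),76)[0].round(1))
# base of posts
print("base wagon S",rays(S,cs(674,284),22)[0].round(1))
def ang(p,q,c,z,f):
    a,b=rays(c,[f(*p),f(*q)],z); d=(b-a)[:2]; return np.degrees(np.arctan2(d[1],d[0])).round(1),np.hypot(*d).round(1)
print("loco rear edge",ang((280,70),(315,150),T,24,ct),"front",ang((101,140),(133,222),T,24,ct))
print("wagon long edges",ang((103,331),(62,499),T,20,ct),ang((204,354),(166,524),T,20,ct),"short",ang((103,331),(204,354),T,20,ct))
# black+red loco mask minAreaRect, top
a,b,e,d=374,182,424,222
P=cloud(T)[b:d,a:e];hs=cv2.cvtColor(T["image"],cv2.COLOR_BGR2HSV)[b:d,a:e]
red=(hs[...,1]>150)&((hs[...,0]<6)|(hs[...,0]>174)); blk=hs[...,2]<60
for nm,m in(("red+blk",red|blk),):
    m=cv2.morphologyEx(m.astype(np.uint8),cv2.MORPH_OPEN,np.ones((2,2)))>0
    v,u=np.nonzero(m);q=rays(T,np.c_[u+a,v+b],22)[:,:2].astype(np.float32)
    print(nm,np.round(np.hstack([*cv2.minAreaRect(q)]),1))
# wagon deck mask
a,b,e,d=366,230,404,276
P=cloud(T)[b:d,a:e]; m=(P[...,2]>12)&(P[...,2]<28); v,u=np.nonzero(m); q=rays(T,np.c_[u+a,v+b],20)[:,:2].astype(np.float32)
print("wagon",np.round(np.hstack([*cv2.minAreaRect(q)]),1))
# PCA long axis check
for nm,(a,b,e,d),z in(("green",(332,176,358,202),40),("orange",(222,246,254,280),24)):
    P=cloud(T)[b:d,a:e];v,u=np.nonzero(P[...,2]>z-8);q=rays(T,np.c_[u+a,v+b],z)[:,:2]
    w,V=np.linalg.eigh(np.cov(q.T));print(nm,np.degrees(np.arctan2(V[1,1],V[0,1])).round(1))
E
```

```text
19.0
loco [ 596.4 -322.    75. ] [ 595.2 -319.2   75. ]
wagon [ 414.5 -246.4   85. ] [ 412.5 -244.4   85. ]
chimney [ 575.6 -263.    76. ] [ 574.6 -262.6   76. ]
base wagon S [ 410.4 -244.2   22. ]
loco rear edge (np.float64(-159.8), np.float64(55.5)) front (np.float64(-161.2), np.float64(55.7))
wagon long edges (np.float64(164.0), np.float64(107.4)) (np.float64(164.7), np.float64(107.9)) short (np.float64(-103.9), np.float64(64.2))
red+blk [ 582.6 -300.7   76.9  128.8   19.4]
wagon [ 407.4 -244.3   79.3  121.3   74. ]
green -150.0
orange -144.5
```

```bash
cat > h.py <<'E'
from vis import *
from rig import bot
import math
def q(a):  # tool down, tool x at world angle a (deg); jaws close along a+90
    r=(R.from_euler("z",a,degrees=True)*R.from_euler("x",180,degrees=True)).as_quat(); return r[[3,0,1,2]]
def best(p,close):  # orientation closing along world angle close, the less wrist travel
    j0=np.array(bot.read_state()["joint_positions"]); o=[]
    for a in(close-90,close+90):
        j=bot.ik(p,q(a))
        if j is not None:o.append((abs(np.array(j)-j0).max()+0.3*abs(j[5]),a))
    return q(min(o)[1])
def go(x,y,z,close):
    o=best([x,y,z],close); bot.move_to([x,y,z],o); return o
def st(msg=""):
    s=bot.read_state(); print(msg,"t",round(s["clock"],1),"pos",np.round(s["ee_pos"],1),"w",round(s["grip_width"],1),"gf",round(s["grip_force"],1),"F",np.round(s["ft_force"],1)); return s
E
python3 - <<'E'
from h import *
x,y=463.3,-9.1
bot.move_gripper(56)
go(520,60,60,90); 
print(bot.servo_line([520,60,10],speed=40,until_force=4)); st("tip at 56")
bot.servo_line([520,60,60]); bot.move_gripper(85)
go(x,y,70,90); bot.servo_line([x,y,22],speed=100); bot.move_gripper(50,20); st("sq1")
bot.move_gripper(75); bot.servo_line([x,y,60])
go(x,y,60,0); bot.servo_line([x,y,22],speed=100); bot.move_gripper(50,20); st("sq2")
bot.move_gripper(85); bot.servo_line([x,y,100])
go(500,260,150,90); st()
for n in("top","side"):
    c=bot.read_camera(n); cv2.imwrite(f"pics/{n}1.png",c["image"]); np.savez(f"{n}1.npz",**c)
    P=cloud(c);hsv=cv2.cvtColor(c["image"],cv2.COLOR_BGR2HSV)
    near=(abs(P[...,0]-x)<45)&(abs(P[...,1]-y)<45)
    m=near&(abs(hsv[...,0].astype(int)-29)<9)&(hsv[...,1]>110)&(P[...,2]>20); v,u=np.nonzero(m)
    r=rays(c,np.c_[u,v],26)[:,:2].astype(np.float32); print(n,len(r),r.mean(0),cv2.minEnclosingCircle(r))
E
```

```text
True
tip at 56 t 4.0 pos [519.9  60.   14.8] w 56.0 gf 5.1 F [-3.6 -0.5 10.7]
sq1 t 6.3 pos [463.7  -9.1  22.7] w 54.8 gf 20.1 F [-1.8  1.6  6.3]
sq2 t 9.3 pos [463.7  -9.1  22.9] w 56.2 gf 20.1 F [-2.7  0.   6.7]
 t 11.4 pos [499.9 259.2 149.1] w 85.5 gf 0.0 F [-0.1 -0.6 -0.3]
top 176 [463.61063  -10.723766] ((463.1488037109375, -11.117097854614258), 27.51090431213379)
side 203 [460.05334    -6.8235607] ((460.8955078125, -6.4568071365356445), 29.113506317138672)
```

```bash
cat >> h.py <<'E'
def pick(x,y,z,close,w,force=35):
    go(x,y,z+45,close); bot.servo_line([x,y,z],speed=120); bot.move_gripper(w-8,force); st("grip")
    bot.servo_line([x,y,z+110],speed=250); s=st("lift"); return s
def place(x,y,zhold,zbase,ztop,close):
    """zhold: TCP above the piece's underside; zbase: seat height; ztop: post top"""
    go(x,y,ztop+zhold+14,close); bot.dwell(.2); st("above")
    hit=bot.servo_line([x,y,zbase+zhold+0.5],speed=60,until_force=12); s=st(f"down hit={hit}")
    return s["ee_pos"][2]-zbase-zhold
def release(x,y,w,z):
    bot.move_gripper(min(85,w+16)); st("rel"); bot.servo_line([x,y,z],speed=250)
W=(415.2,-245.7); L=(597.5,-321.0)
E
python3 - <<'E'
from h import *
pick(582,333.5,16,120,66)
e=place(*W,16,20,88,75); print("above seat",e)
if e<4: release(*W,66,140)
E
```

```text
grip t 13.0 pos [582.7 333.8  17.7] w 66.0 gf 38.4 F [-1.  -1.3  7. ]
lift t 13.6 pos [581.9 333.5 126.4] w 65.7 gf 39.0 F [-0.1 -0.  -1.1]
above t 16.0 pos [ 415.5 -245.4  118. ] w 65.9 gf 39.0 F [-0.  -0.7 -0.3]
down hit=True t 17.2 pos [ 415.1 -245.6   37.7] w 66.0 gf 39.7 F [-2.9  0.3  7.4]
above seat 1.679379481230562
rel t 17.5 pos [ 414.7 -245.3   36.9] w 82.2 gf 0.0 F [ 0.9  0.7 -0.2]
```

```bash
python3 - <<'E'
from h import *
pick(463.7,-9.1,19.5,0,56)
e=place(*W,20,46,88,75); print("above seat",e)
if e<4:
    release(*W,56,150)
    pick(645.9,127.3,20.5,90,46)
    e=place(*W,21,72,88,75); print("above seat",e)
    if e<4: release(*W,46,160)
go(470,120,200,90)
for n in("top","side"):
    c=bot.read_camera(n); cv2.imwrite(f"pics/{n}2.png",c["image"]); np.savez(f"{n}2.npz",**c)
t=cv2.imread("pics/top2.png");s=cv2.imread("pics/side2.png")
A=cv2.resize(t[160:285,320:430],None,fx=4,fy=4,interpolation=cv2.INTER_CUBIC);B=cv2.resize(s[140:240,330:420],None,fx=3.8,fy=3.8,interpolation=cv2.INTER_CUBIC)
o=np.zeros((500,800,3),np.uint8);o[:500,:440]=A;o[:B.shape[0],445:445+B.shape[1]]=B;cv2.imwrite("pics/crop2.png",o)
E
```

```text
grip t 20.6 pos [464.2  -9.2  20.6] w 55.0 gf 35.2 F [-4.4 -0.8 10.5]
lift t 21.2 pos [463.5  -9.1 129.6] w 55.3 gf 37.2 F [-0.2 -0.9 -0.6]
above t 22.6 pos [ 415.4 -245.2  121.9] w 55.2 gf 37.1 F [ 0.1 -1.   0.1]
down hit=True t 23.5 pos [ 414.9 -245.5   66.6] w 55.4 gf 37.7 F [-2.   1.1  8.7]
above seat 0.6475803660956103
rel t 23.8 pos [ 414.5 -245.2   66. ] w 72.0 gf 0.0 F [-0.6  0.3  0.9]
grip t 26.8 pos [646.5 127.4  21.9] w 45.6 gf 36.0 F [-1.  -0.7  6.6]
lift t 27.4 pos [645.7 127.3 130.6] w 45.3 gf 35.9 F [-0.7  0.4 -1.6]
above t 29.2 pos [ 415.6 -245.3  123. ] w 45.0 gf 35.9 F [-0.3  0.4 -0. ]
down hit=True t 29.7 pos [ 414.9 -245.4   93.2] w 44.9 gf 36.9 F [-0.2 -0.   4.1]
above seat 0.24697649937314736
rel t 30.0 pos [ 414.7 -245.3   93.3] w 62.1 gf 0.0 F [ 0.3 -1.1  0.1]
```

View pics/crop2.png

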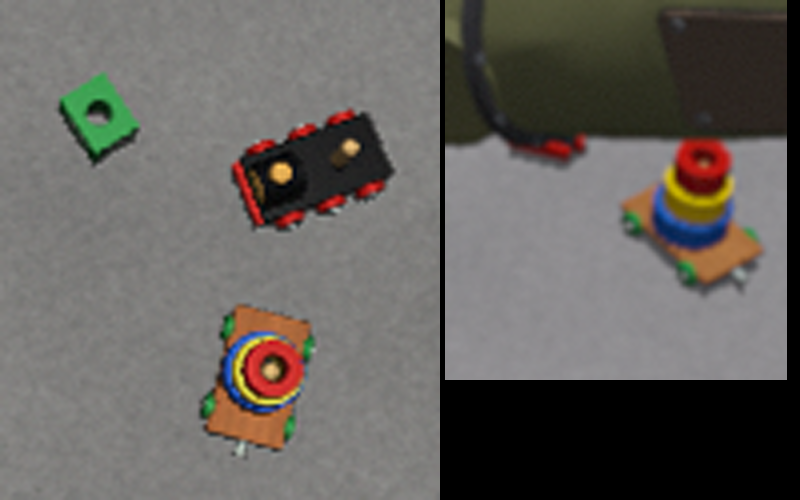

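The three rings are stacked flat on the wagon post (top crop about (270,370), side crop (700,190)). The cab at (98,112) and the loco are untouched. Next is the cab.

```bash
python3 - <<'E'
from h import *
c=dict(np.load("top2.npz"));P=cloud(c);m=(abs(P[...,0]-415)<20)&(abs(P[...,1]+245)<20)&(P[...,2]>85);print("stack top z",np.median(P[m][:,2]))
pick(636,-116.2,22,31,56)
e=place(*L,23,24,78,19.5); print("above seat",e)
if e<4: release(*L,56,160)
E
```

```text
stack top z 97.34826913649385
grip t 33.9 pos [ 636.6 -116.2   23.2] w 55.8 gf 38.1 F [-0.5  1.   4.3]
lift t 34.5 pos [ 635.7 -116.2  131.9] w 55.3 gf 37.6 F [-0.2 -0.2 -2.2]
above t 35.5 pos [ 598.2 -319.5  115.2] w 55.4 gf 37.6 F [ 0.1  0.1 -1.1]
down hit=False t 36.8 pos [ 597.7 -321.1   47.9] w 55.4 gf 37.5 F [-1.4 -0.1 -1. ]
above seat 0.94530642113223
rel t 37.1 pos [ 597.6 -321.1   47.7] w 71.9 gf 0.0 F [0.2 0.4 0.7]
```

```bash
python3 - <<'E'
from h import *
bot.move_gripper(85)
pick(391.8,241.9,16.5,37.5,64)
e=place(*L,18,64,78,19.5); print("above seat",e)
if e<4: release(*L,64,170)
go(450,120,220,90)
for n in("top","side"):
    c=bot.read_camera(n); cv2.imwrite(f"pics/{n}3.png",c["image"]); np.savez(f"{n}3.npz",**c)
    P=cloud(c)
    for nm,(x,y) in(("wagon",W),("loco",L)):
        m=(np.hypot(P[...,0]-x,P[...,1]-y)<45)&(P[...,2]>76); p=P[m]
        if len(p)>9: print(n,nm,len(p),"z",np.percentile(p[:,2],[5,25,50,75,95]).round(1),"rect",np.round(np.hstack([*cv2.minAreaRect(p[:,:2].astype(np.float32))]),1))
t=cv2.imread("pics/top3.png");s=cv2.imread("pics/side3.png")
A=cv2.resize(t[175:285,360:430],None,fx=5.4,fy=5.4,interpolation=cv2.INTER_CUBIC);B=cv2.resize(s[120:225,320:420],None,fx=4,fy=4,interpolation=cv2.INTER_CUBIC)
o=np.zeros((595,800,3),np.uint8);o[:A.shape[0],:A.shape[1]]=A;o[:B.shape[0],385:385+B.shape[1]]=B;cv2.imwrite("pics/crop3.png",o)
E
```

```text
grip t 41.0 pos [392.2 242.1  17.4] w 63.3 gf 38.4 F [-0.1 -0.8  5.1]
lift t 41.6 pos [391.7 241.9 126.6] w 63.2 gf 38.6 F [-0.9 -0.7 -1.5]
above t 44.0 pos [ 597.8 -320.4  110.2] w 63.2 gf 38.5 F [ 0.1 -0.7 -1. ]
down hit=True t 44.5 pos [ 597.1 -320.7   81.3] w 63.3 gf 39.5 F [-0.2 -0.1  3.6]
above seat -0.730431482807731
rel t 44.8 pos [ 596.7 -320.5   80.8] w 79.9 gf 0.0 F [-0.5 -0.9 -0.1]
top wagon 168 z [ 79.7  93.   96.1  98.5 101.1] rect [ 414.6 -246.2   45.3   44.8   61.4]
top loco 313 z [79.  85.8 87.7 89.5 92.4] rect [ 596.2 -321.4   64.2   52.9   19.7]
side wagon 188 z [79.4 86.3 94.7 97.  99.5] rect [ 411.3 -242.6   44.8   44.4   38.2]
```

View pics/crop3.png

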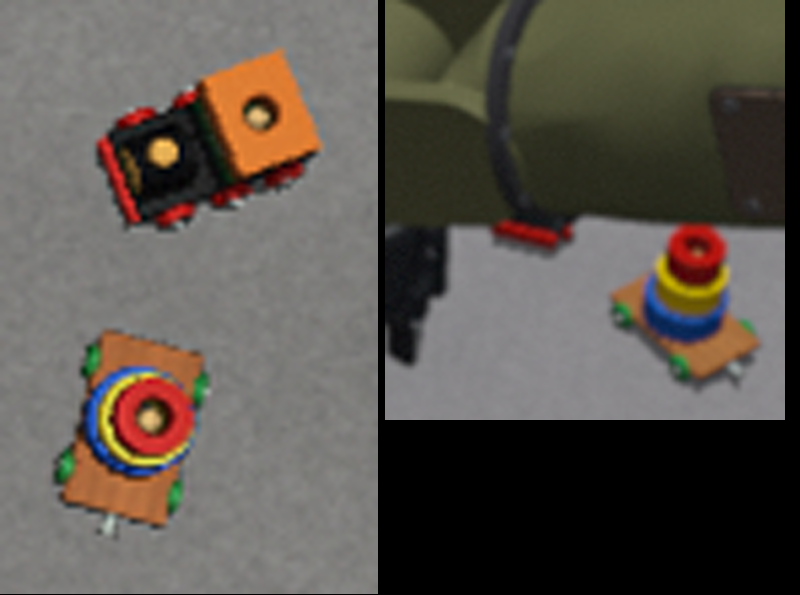

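View pics/top3.png

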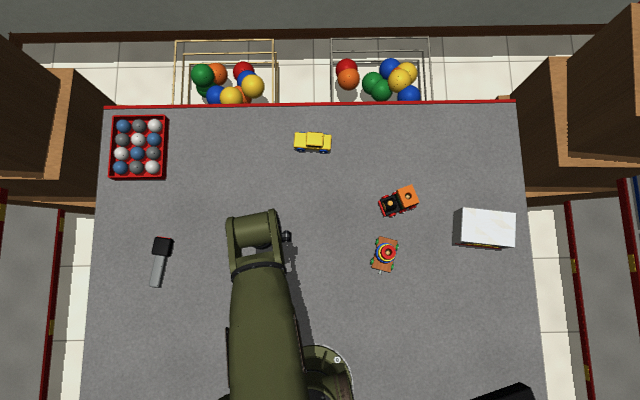

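The roof is at top crop (260,115), squared with the loco (19.7° against 19.5°) and at the full height of 88 mm. The ring stack is at (152,418). The car, scanner and carton are where they started, so I'm handing in.

```bash
python3 -c "
from rig import bot
print(bot.finish_job())"
```

```text
the job is handed in; nothing more can be done
None
```

The train is back together and handed in at about 47 s on the robot clock: blue, yellow and red rings are on the wagon's post, the green cab and orange roof are on the locomotive's post and squared up with it, all fully down by camera and arm height readings, and the boxed toy, toy car and scanner look unmoved.

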